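# Hold the ultrasonic bath open

### The job

A small closed glass dish has been left on the lid of the ultrasonic bath: lift it off, keep it level, and set it down gently (no dropping), wholly on the rubber mat beside the bath. Then raise the bath's lid by its handle and hold it open at 60 degrees so that I can take the basket out; the lid has no stay and falls shut, so do not let it drop, and finish while still holding it steady there. Leave the other things on the bench where they are.

Things in the scene. Friction and masses are not known exactly. Their poses are not given: they have to be found in the camera images.
- bath: Ultrasonic bath, a stainless steel box fixed to the bench, 200 mm deep (its x) by 300 mm wide (its y), rim 164 mm high, with an open tank under the lid. Origin: centre of its underside, on the bench. Its x axis points from its front (control panel, towards the robot) to its back, y to the left, z up.
- lid (a joint): Hinge of the bath's steel lid, in rad: 0 closed, grows as the front edge rises (60 degrees = 1.047), stops at 1.4. It falls shut from every angle. The lid is a flat plate 184 mm deep, 298 mm wide, 4 mm thick, about 0.6 kg in all; closed, its top is level, 169 mm above the bench.
- lid_hinge (a point): Middle of the lid's hinge axis, along the bath's back edge: 95 mm behind the bath's centre, 164.5 mm above the bench. The axis lies along the bath's y.
- lid_handle (a point): Black U-shaped handle near the lid's front edge: a round bar 10 mm thick along the bath's y, 90 mm free between its two posts; it can turn between the fingers as the lid swings. Origin: middle of the bar; closed, 140 mm in front of the hinge axis and 45.5 mm above it (41 mm above the lid's top). It turns with the lid; z is the lid's outward normal.
- dish: Small closed round glass dish with a round white label (36 mm) on its cover: 62 mm in diameter over its cover (upper 11 mm), 57 mm over its base, 17 mm high, 50 g. It starts on the lid, between handle and hinge. Origin: centre of its underside; z up.
- mat: Flat black rubber mat, 150 mm by 150 mm, 4 mm thick, fixed on the bench to the left or to the right of the bath. Origin: centre of its underside; x and y along its sides.
- tube_rack: Bystander: white test-tube rack, 80 by 170 mm, tubes up to 104 mm high, on the other side of the bath from the mat. Origin: centre of its underside.
- flask: Bystander: conical glass flask, 82 mm base diameter, 140 mm high. Origin: centre of its underside.
- reagent_bottle: Bystander: brown glass bottle, 68 mm diameter, 150 mm high. Origin: centre of its underside.
- beaker: Bystander: glass beaker, 68 mm diameter, 90 mm high, in front of the bath. Origin: centre of its underside.
- forceps: Bystander: steel forceps 145 mm long, lying in front of the bath. Origin: middle of its length, on the bench.
- dish_stack: Bystander: stack of three larger closed dishes, 92 mm diameter, 48 mm high, on the bench. Origin: centre of its underside.
- jar: Bystander: white plastic jar, 72 mm diameter, 85 mm high. Origin: centre of its underside.

How it is judged (in metres and radians):
On the way:
1. the dish rests flat and released, wholly on the mat, with the lid still closed (x of dish in the frame of mat between -0.047 and 0.047 m and y of dish in the frame of mat between -0.047 and 0.047 m and z of dish in the frame of mat between 0.001 and 0.008 m and angle between dish's own z axis and vertical below 0.06 rad and linear speed of dish below 0.03 m/s and contact force between the fingers and dish below 0.05 N and value of joint lid below 0.1 rad), for 0.3 s.
At the end, for the whole second after the job is handed in: The lid stands open at 60 degrees (within 7), steady, with the gripper's fingers on its handle (gripper centre within 50 mm of the middle of the bar); the dish lies flat and released with its whole base on the mat (centre within 47 mm of the mat's centre along each side) (value of joint lid between 0.925 and 1.169 rad and velocity of joint lid between -0.1 and 0.1 rad/s and contact force between the fingers and lid above 0.5 N and distance between the grasp point and lid_handle below 0.05 m and x of dish in the frame of mat between -0.047 and 0.047 m and y of dish in the frame of mat between -0.047 and 0.047 m and z of dish in the frame of mat between 0.001 and 0.008 m and angle between dish's own z axis and vertical below 0.06 rad and linear speed of dish below 0.03 m/s and contact force between the fingers and dish below 0.05 N); the arm keeps its last pose, push and grip.
It fails at once if the dish is tipped (more than 20 degrees from level) (angle between dish's own z axis and vertical above 0.35 rad).
It fails at once if the dish is dropped (moves faster than 0.4 m/s with no finger on it) (contact force between the fingers and dish below 0.02 N and linear speed of dish above 0.4 m/s).
It fails at once if the lid is let drop (closing faster than 2.5 rad/s) (velocity of joint lid below -2.5 rad/s).
It fails at once if one of the other things on the bench is disturbed (moved more than 30 mm) (distance of any of tube_rack, flask, reagent_bottle, beaker, forceps, dish_stack, jar from where it was at the start of the episode above 0.03 m).
It also fails if it takes over 61 s, if anything falls off the work surface, if the arm or the gripper's body presses on something with over 40 N, if the wrist force passes 120 N, or if a joint passes its speed limit or range.

### The arm

A 6-joint arm with a two-finger parallel gripper is mounted at the origin on the work surface. World frame = base frame: x ahead of the robot, y to its left, z up, the work surface at z = 0. Lengths are in mm, angles in rad, forces in N, time in s.
With the tool pointing down it reaches from about 400 to 925 mm from the base axis. Payload 12.5 kg.
Tool frame: the origin (TCP) lies at the very end of the fingers, on their centre line; the grasp point (between the pads) lies 19 mm behind it (env.hold_point_z is the distance from the TCP to the grasp point, in mm); z points along the fingers, y is the line along which they close (so a half turn about z gives the same grasp; the last joint's range is limited). The gripper opens to 95 mm and grips with 3 to 60 N. Pads are 20 mm wide; open, the fingers measure 119 mm over their backs; the gripper's body (75 mm by 180 mm) begins 59 mm behind the grasp point.
Start: joints at [-1.394, 0.491, 1.559, -0, 1.092, -0.106], TCP at [174.426, -600.185, 214.661] pointing down, gripper open.
Joint ranges: [-3.1, 3.1], [-0.84, 2.19], [0.05, 2.79], [-1.13, 4.28], [0.06, 2.93], [-2.69, 2.69]. Speed limits (rad/s): [2.22, 2.22, 2.79, 3.14, 3.14, 3.14].

### API

Orientations are given as a unit quaternion [x, y, z, w].
In Python, from plant import env, imaging gives the robot as it stands.
- The arm moves only by the tool arm_command, never from a script. Its argument "steps" is one flat list of numbers, 6 for each row, row after row: the shift along the world's x, y, z each as a share of 300 mm, from -1 to 1, then the turn, a rotation vector about the world's x, y, z each as a share of 2 pi rad, from -1 to 1. In form: [dx, dy, dz, wx, wy, wz, dx, dy, dz, wx, wy, wz, ...]. A call has 1 to 5 rows; each row is the pose to reach, as a shift and turn from the pose commanded when the call began, turning the shorter way round; what a row does not reach only later rows make up. A row lasts 1/10 s, in which the tool goes at most 50 mm and 8.59 degrees, less where a joint would pass 70% of its speed; a pose out of reach is approached as far as the arm can. A call with a number of a shift or a turn outside -1 to 1 is refused whole. A call with a gripper value outside its range is refused whole. "fingers" is the opening, from 0 (shut) to 1 (fully open), set as the call begins (left out, the last holds). The fingers move at their own pace and stop on an object; "force" is the grip in N (left out, the last holds). Time passes only in rows, so rows that repeat a pose let the fingers close. It gives the time, the measured TCP pose, the force, the opening and the grip force at its end, in the units of the state.
- env.get_obs(): the state, without advancing time (a new reading comes with each control period).
- imaging.capture(name): name is "side" or "top"; returns (picture, depth): 384x512x3 uint8, red, green, blue; 384x512 float32, mm along the optical axis (not along the pixel's ray), 0 where there is no reading.
- imaging.calibration(name): a dict with "fov_y" (degrees; the focal length in pixels is half the picture's height over the tangent of half this angle, whatever the lens; pixels are square), "cx", "cy" (the principal point, pixels), "rvec" (rotation vector, rad) and "tvec" (3), from world to camera coordinates, as OpenCV has them. Camera axes: x right, y down, z forward; pixel columns grow to the right and rows downward; lengths in mm; the calibration is good to about 2 mm. A picture is of the moment at which its call begins. calibration takes no time and is no camera call.
- env.hand_in(): hands the job in; it is judged then, once.
The state is a dict: "time_s": time; "joint_pos": joint angles; "joint_velocities": joint speeds; "tau": joint torques, N m; "tool_pos": TCP position; "eef_rot": TCP orientation; "contact_force": force on the tool from outside, world axes, zero at the start; "ft_torque": the same for the moment, N m; "width": finger opening in mm; "finger_force": force on a finger pad.
Only numpy, scipy, OpenCV 4.12 (cv2) and the standard library are available. Lean on these libraries where they do the work, as an engineer would, in place of code of your own. Each camera call takes 0.05 s, during which the arm holds its last target. There are 200 camera calls.

## Working session

There is one attempt and no reset: what is moved stays moved. The work goes in short steps, Python scripts to look and compute and a tool call to move; the robot and the scene stay as the last step left them, time stands still between calls to the robot, and variables do not carry over. Pictures are saved under pics/ and viewed, at most 10 in all, crops included, and the job is handed in when it is done.

Besides the shell and the picture viewer there is one more tool, called after "Call:" by a JSON object that holds its "fn" and its "kwargs", one argument or row to a line. arm_command: Moves the arm, as the interface text tells. Its arguments: {"type":"object","properties":{"steps":{"type":"array","items":{"type":"number"}},"fingers":{"type":"number"},"force":{"type":"number"}},"required":["steps"]}

```bash
ls; mkdir -p pics; cat > h.py <<'E'
import numpy as np, cv2
from plant import env, imaging
def cal(n):
    c=imaging.calibration(n); f=192/np.tan(np.radians(c['fov_y'])/2)
    K=np.array([[f,0,c['cx']],[0,f,c['cy']],[0,0,1]]); R=cv2.Rodrigues(np.array(c['rvec'],float))[0]
    return K,R,np.array(c['tvec'],float).ravel(),c
def cloud(n,d):
    K,R,t,_=cal(n); v,u=np.mgrid[:384,:512]
    p=np.stack([(u-K[0,2])/K[0,0]*d,(v-K[1,2])/K[1,1]*d,d],-1)
    return (p-t)@R   # world
E
python3 - <<'E'
from h import *
for n in('side','top'):
    p,d=imaging.capture(n); cv2.imwrite(f'pics/{n}0.png',p[:,:,::-1]); np.savez(f'{n}0.npz',p=p,d=d)
    print(cal(n)[3], (d>0).mean())
print(env.get_obs())
E
```

```text
pics
{'fov_y': 46.516072663202415, 'cx': 257.62043581260355, 'cy': 201.23547105106454, 'rvec': array([ 0.69323414, -2.43143479,  1.38360157]), 'tvec': array([ 451.98025219,  259.7503366 , 1609.36553781])} 0.9904937744140625
{'fov_y': 53.530178131092356, 'cx': 250.80248196860157, 'cy': 194.81298709815118, 'rvec': array([ 2.12845352, -2.09326456,  0.22904031]), 'tvec': array([   5.3915721 ,  579.89423232, 1353.98077811])} 0.9962514241536459
{'time_s': 0.1, 'joint_pos': array([-1.39358738e+00,  4.91486332e-01,  1.55936021e+00,  5.81127779e-06,
        1.09169156e+00, -1.05590085e-01]), 'joint_velocities': array([-3.41399551e-04, -1.71994611e-03, -2.60344974e-03,  7.64551947e-04,
       -1.07021043e-05, -7.37509195e-05]), 'tau': array([ 1.54565427e-03, -6.13625407e+01, -2.58608437e+01,  6.93376805e-02,
        4.69661329e-02, -5.31255023e-05]), 'tool_pos': array([ 174.39679871, -599.96887473,  214.13797241]), 'eef_rot': array([ 9.90019812e-01,  1.40927456e-01, -1.43481864e-05, -4.72514022e-04]), 'contact_force': array([-0.16291785,  0.62394647,  0.5179218 ]), 'ft_torque': array([ 0.00274459, -0.02793793, -0.01305403]), 'finger_force': 0.0, 'width': 94.96305944972231}
```

View pics/top0.png

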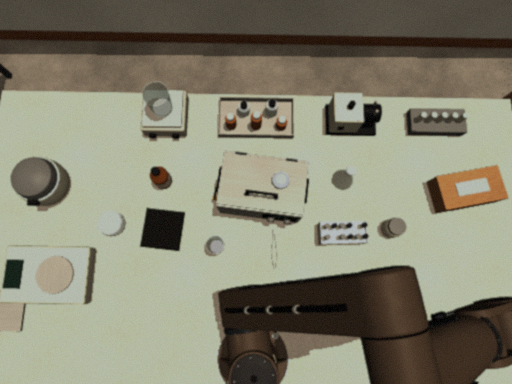

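View pics/side0.png

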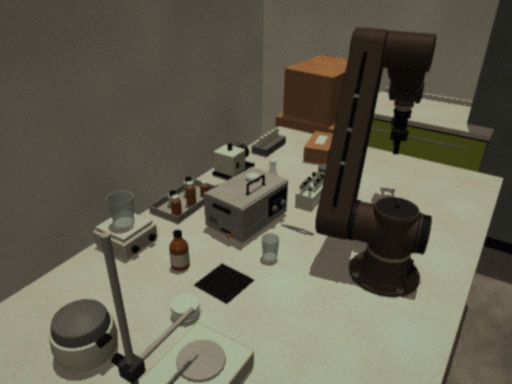

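The top view shows the bath at about (262,186), the dish label at (280,180), the handle at (262,194) and the mat at (163,229). The side view shows the dish at about (254,173), the handle at (256,184) and the mat at (224,283). Next I measure them.

```bash
python3 - <<'E'
from h import *
W={}
for n in('top','side'):
    z=np.load(n+'0.npz'); p,d=z['p'],z['d']; W[n]=(p.astype(int),cloud(n,d))
def rect(name,m,P):
    xy=P[m][:,:2].astype(np.float32); r=cv2.minAreaRect(xy); print(name,len(xy),'rect c',np.round(r[0],1),'size',np.round(r[1],1),'ang',round(r[2],2),'zmed',np.round(np.median(P[m][:,2]),1),'mean',np.round(xy.mean(0),1))
for n in('top','side'):
    p,P=W[n]; s=p.sum(-1); mat_c=None
    v,u=np.mgrid[:384,:512]
    box=(abs(u-163)<30)&(abs(v-229)<30) if n=='top' else (abs(u-224)<36)&(abs(v-283)<24)
    rect(n+' mat',box&(s<90)&(P[...,2]<25),P)
    b2=(abs(u-262)<55)&(abs(v-186)<45) if n=='top' else (abs(u-246)<50)&(abs(v-195)<40)
    lid=b2&(abs(P[...,2]-169)<6); rect(n+' lid',lid,P)
    h=b2&(P[...,2]>196)&(P[...,2]<235); h and 0 if False else None
    if h.sum()>4: rect(n+' handle',h,P)
    b3=(abs(u-280)<13)&(abs(v-180)<13) if n=='top' else (abs(u-254)<14)&(abs(v-173)<8)
    dd=b3&(P[...,2]>178)&(P[...,2]<196); 
    if dd.sum()>4: rect(n+' dish',dd,P)
    lab=b3&(p.min(-1)>120)
    if n=='top': lab&=(p.max(-1)-p.min(-1)<25)
    if lab.sum()>4: rect(n+' label',lab,P)
p,P=W['top']
c=cv2.resize(np.load('top0.npz')['p'][145:225,205:320,::-1],None,fx=5,fy=5,interpolation=cv2.INTER_CUBIC)
e=cv2.resize(np.load('side0.npz')['p'][155:245,190:305,::-1],None,fx=5,fy=5,interpolation=cv2.INTER_CUBIC)
e=e[:400]
cv2.imwrite('pics/crop.png',np.clip(cv2.resize(np.hstack([c,e]),None,fx=.69,fy=.69)*1.8,0,255))
E
```

```text
top mat 1340 rect c [453.8 349.2] size [141.8 139.5] ang 84.88 zmed 3.5 mean [452.9 348.3]
top lid 4221 rect c [602.6 -23.3] size [298.5 202.6] ang 83.47 zmed 168.5 mean [600.  -20.4]
top handle 104 rect c [557.2 -18.6] size [107.4  10.8] ang 83.33 zmed 213.0 mean [556.4 -17.7]
top dish 248 rect c [609.8 -85.3] size [58.3 57.4] ang 89.32 zmed 185.7 mean [610.4 -84.9]
top label 298 rect c [459.  -54.9] size [ 77.4 380.7] ang 75.65 zmed 185.1 mean [605.4 -87.8]
side mat 1099 rect c [454.2 349.9] size [145.6 145.3] ang 84.19 zmed 5.6 mean [452.3 351.5]
side lid 1621 rect c [598.1 -25.1] size [314.3 207.1] ang 83.47 zmed 170.5 mean [591.5  -1.3]
side handle 69 rect c [553.5 -16. ] size [110.5  15.1] ang 84.86 zmed 213.9 mean [553.3 -13.3]
side dish 94 rect c [598.4 -74.5] size [58.3 95.1] ang 50.42 zmed 187.3 mean [608.5 -80.8]
side label 136 rect c [ 697.5 -288. ] size [ 90.9 503.2] ang 25.81 zmed 173.4 mean [ 690.6 -253.7][ WARN:0@0.410] global loadsave.cpp:1063 imwrite_ Unsupported depth image for selected encoder is fallbacked to CV_8U.
```

View pics/crop.png

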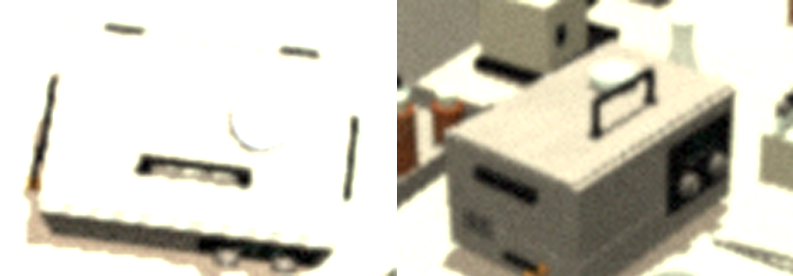

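Both views agree. The lid yaw is -6.5°, the handle bar is at (556,-17.5) with its top at 214, the dish is at (610,-85) with its top at 186, and the mat is at (454,349.5). All of these match the stated heights and sizes. While the arm starts moving I'll check the neighbours of the mat.

```bash
python3 - <<'E'
from h import *
z=np.load('top0.npz'); P=cloud('top',z['d'])
for n,(u,v) in dict(beaker=(216,246),bottle=(160,177),jar=(111,223)).items():
    q=P[v-16:v+17,u-16:u+17].reshape(-1,3); q=q[q[:,2]>25]
    print(n,len(q),q.min(0).round(),q.max(0).round())
R=lambda a:a
from scipy.spatial.transform import Rotation as r
o=env.get_obs(); ty=r.from_quat(o['eef_rot']).as_matrix()[:,1]; print('tool y deg',np.degrees(np.arctan2(ty[1],ty[0])))
E
```

```text
beaker 142 [281.  18.  26.] [ 426.  175. 1446.]
bottle 373 [281.  18.  26.] [ 677.  390. 1446.]
jar 530 [281.  18.  25.] [ 517.  583. 1446.]
tool y deg -73.79696005268855
```

Call:
{"fn": "arm_command", "kwargs": {
  "steps": [0.1,0.12,0.2,0,0,0,0.22,0.26,0.22,0,0,0,0.34,0.4,0.22,0,0,0,0.45,0.53,0.22,0,0,0,0.55,0.66,0.22,0,0,0],
  "fingers": 1,
  "force": 10
}}

```text
time_s: 0.6
tool_pos: [321.3, -424.4, 280.3]
eef_rot: [0.99, 0.141, 0.0, 0.0]
contact_force: [0.5, -0.6, 0.4]
width: 95.2
finger_force: 0.0
```

Call:
{"fn": "arm_command", "kwargs": {
  "steps": [0.1,0.12,0,0,0,-0.02,0.2,0.24,0,0,0,-0.04,0.3,0.36,0,0,0,-0.063,0.4,0.48,0,0,0,-0.063,0.5,0.59,0,0,0,-0.063]
}}

```text
time_s: 1.1
tool_pos: [471.3, -247.0, 280.1]
eef_rot: [0.998, -0.057, -0.0, -0.0]
contact_force: [-0.4, -1.3, 0.8]
width: 95.3
finger_force: 0.0
```

Call:
{"fn": "arm_command", "kwargs": {
  "steps": [0.1,0.12,0,0,0,0,0.2,0.24,0,0,0,0,0.3,0.36,0,0,0,0,0.4,0.46,0,0,0,0,0.4,0.46,0,0,0,0]
}}

```text
time_s: 1.6
tool_pos: [592.6, -107.5, 279.3]
eef_rot: [0.999, -0.055, -0.0, -0.0]
contact_force: [-0.8, -0.3, 0.2]
width: 95.1
finger_force: 0.0
```

Call:
{"fn": "arm_command", "kwargs": {
  "steps": [0,0,0,0,0,0,0,0,0,0,0,0,0,0,0,0,0,0]
}}

```text
time_s: 1.9
tool_pos: [589.8, -111.9, 280.2]
eef_rot: [0.998, -0.057, -0.0, 0.0]
contact_force: [-0.3, -0.6, 0.2]
width: 95.4
finger_force: 0.0
```

Call:
{"fn": "arm_command", "kwargs": {
  "steps": [0.067,0.09,0,0,0,0,0.067,0.09,-0.1,0,0,0,0.067,0.09,-0.2,0,0,0,0.067,0.09,-0.27,0,0,0,0.067,0.09,-0.27,0,0,0]
}}

```text
time_s: 2.4
tool_pos: [609.0, -84.6, 196.8]
eef_rot: [0.998, -0.057, -0.002, -0.0]
contact_force: [-0.4, -0.7, 0.4]
width: 95.1
finger_force: 0.0
```

```bash
python3 - <<'E'
from h import *
t=imaging.capture('top')[0];s=imaging.capture('side')[0]
f=lambda i:cv2.resize(i[...,::-1],None,fx=5,fy=5,interpolation=cv2.INTER_CUBIC)
cv2.imwrite('pics/c2.png',np.clip(np.hstack([f(t[140:220,235:315]),f(s[130:210,215:295])]).astype(float)*1.5,0,255).astype(np.uint8))
print(env.get_obs()['tool_pos'])
z=np.load('top0.npz'); P=cloud('top',z['d'])
for n,(u,v),h in (('beaker',(216,246),100),('bottle',(160,177),160),('jar',(111,223),95)):
    q=P[v-13:v+14,u-13:u+14].reshape(-1,3); q=q[(q[:,2]>25)&(q[:,2]<h)]
    print(n,len(q),q.min(0).round(),q.max(0).round())
E
```

```text
[610.49068148 -84.75278187 199.90716268]
beaker 137 [361. 111.  26.] [426. 175.  95.]
bottle 368 [610. 323.  26.] [677. 390. 156.]
jar 519 [427. 491.  25.] [517. 579.  55.]
```

View pics/c2.png

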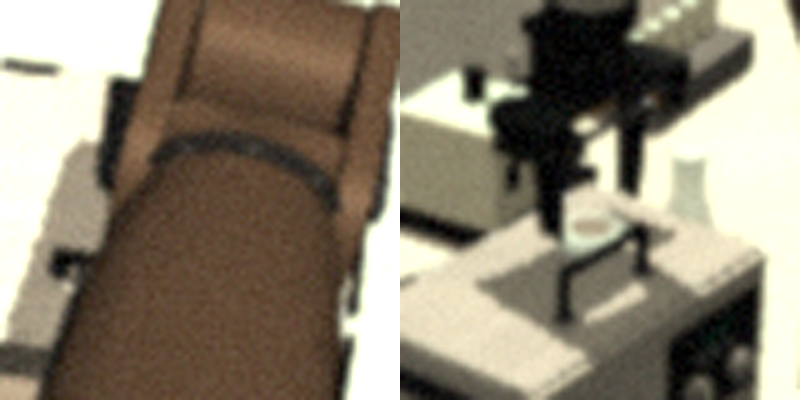

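The side crop shows the open fingers (about (550,210) and (628,190)) on either side of the dish (595,225), and behind the handle. Next I descend and close.

Call:
{"fn": "arm_command", "kwargs": {
  "steps": [0,0,-0.04,0,0,0,0,0,-0.087,0,0,0,0,0,-0.087,0,0,0,0,0,-0.087,0,0,0]
}}

```text
time_s: 2.9
tool_pos: [610.6, -84.1, 173.6]
eef_rot: [0.998, -0.057, 0.0, 0.0]
contact_force: [0.8, 0.4, 0.6]
width: 95.3
finger_force: 0.0
```

Call:
{"fn": "arm_command", "kwargs": {
  "steps": [0,0,0,0,0,0,0,0,0,0,0,0,0,0,0,0,0,0,0,0,0,0,0,0,0,0,0,0,0,0],
  "fingers": 0.55,
  "force": 8
}}

```text
time_s: 3.4
tool_pos: [610.5, -84.1, 173.2]
eef_rot: [0.998, -0.056, 0.0, 0.0]
contact_force: [-0.1, -0.2, 1.6]
width: 61.4
finger_force: 8.0
```

Call:
{"fn": "arm_command", "kwargs": {
  "steps": [0,0,0,0,0,0,0,0,0,0,0,0,0,0,0,0,0,0,0,0,0,0,0,0,0,0,0,0,0,0]
}}

```text
time_s: 3.9
tool_pos: [610.5, -84.1, 173.2]
eef_rot: [0.998, -0.057, 0.0, 0.0]
contact_force: [-1.3, -0.2, 3.0]
width: 61.4
finger_force: 8.0
```

Call:
{"fn": "arm_command", "kwargs": {
  "steps": [0,0,0.02,0,0,0,0,0,0.05,0,0,0,0,0,0.1,0,0,0,0,0,0.16,0,0,0,0,0,0.22,0,0,0]
}}

```text
time_s: 4.4
tool_pos: [610.4, -83.9, 240.3]
eef_rot: [0.998, -0.056, 0.0, 0.0]
contact_force: [0.1, 0.5, -0.4]
width: 61.2
finger_force: 8.0
```

Call:
{"fn": "arm_command", "kwargs": {
  "steps": [0,0,0.04,0,0,0,0,0,0.07,0,0,0,0,0.05,0.08,0,0,0,0,0.12,0.08,0,0,0,0,0.2,0.08,0,0,0]
}}

```text
time_s: 4.9
tool_pos: [610.1, -22.7, 262.5]
eef_rot: [0.998, -0.057, -0.0, -0.0]
contact_force: [0.9, 0.9, 0.5]
width: 61.2
finger_force: 8.0
```

Call:
{"fn": "arm_command", "kwargs": {
  "steps": [-0.03,0.09,0,0,0,0,-0.07,0.19,0,0,0,0,-0.12,0.3,0,0,0,0,-0.17,0.41,0,0,0,0,-0.22,0.52,0,0,0,0]
}}

```text
time_s: 5.4
tool_pos: [543.1, 134.0, 262.5]
eef_rot: [0.998, -0.056, -0.001, 0.0]
contact_force: [1.1, 0.0, -0.6]
width: 61.2
finger_force: 8.0
```

Call:
{"fn": "arm_command", "kwargs": {
  "steps": [-0.05,0.11,0,0,0,0,-0.1,0.22,0,0,0,0,-0.15,0.33,0,0,0,0,-0.2,0.43,0,0,0,0,-0.24,0.53,0,0,0,0]
}}

```text
time_s: 5.9
tool_pos: [470.7, 292.9, 262.6]
eef_rot: [0.998, -0.056, -0.001, 0.0]
contact_force: [0.0, -0.6, 0.2]
width: 61.3
finger_force: 8.0
```

Call:
{"fn": "arm_command", "kwargs": {
  "steps": [-0.03,0.06,0,0,0,0,-0.05,0.1,0,0,0,0,-0.05,0.1,0,0,0,0,-0.05,0.1,0,0,0,0]
}}

```text
time_s: 6.3
tool_pos: [457.4, 320.8, 262.8]
eef_rot: [0.998, -0.056, -0.0, 0.0]
contact_force: [-0.4, 1.0, -0.4]
width: 61.2
finger_force: 8.0
```

Call:
{"fn": "arm_command", "kwargs": {
  "steps": [-0.01,0.09,-0.05,0,0,0,-0.01,0.095,-0.16,0,0,0,-0.01,0.095,-0.29,0,0,0,-0.01,0.095,-0.42,0,0,0,-0.01,0.095,-0.55,0,0,0]
}}

```text
time_s: 6.8
tool_pos: [455.1, 348.4, 96.7]
eef_rot: [0.998, -0.057, 0.0, -0.0]
contact_force: [-0.3, 0.3, -0.4]
width: 61.2
finger_force: 8.0
```

Call:
{"fn": "arm_command", "kwargs": {
  "steps": [0,0,-0.1,0,0,0,0,0,-0.16,0,0,0,0,0,-0.2,0,0,0,0,0,-0.22,0,0,0,0,0,-0.22,0,0,0]
}}

```text
time_s: 7.3
tool_pos: [454.8, 349.1, 31.9]
eef_rot: [0.998, -0.057, -0.0, 0.0]
contact_force: [-0.3, -0.2, -0.6]
width: 61.5
finger_force: 8.0
```

Call:
{"fn": "arm_command", "kwargs": {
  "steps": [0,0,-0.02,0,0,0,0,0,-0.04,0,0,0,0,0,-0.055,0,0,0,0,0,-0.065,0,0,0,0,0,-0.067,0,0,0]
}}

```text
time_s: 7.8
tool_pos: [454.3, 349.5, 11.6]
eef_rot: [0.998, -0.056, -0.0, 0.0]
contact_force: [0.8, -0.6, -1.1]
width: 61.5
finger_force: 8.0
```

Call:
{"fn": "arm_command", "kwargs": {
  "steps": [0,0,-0.003,0,0,0,0,0,-0.006,0,0,0,0,0,-0.008,0,0,0,0,0,-0.008,0,0,0]
}}

```text
time_s: 8.2
tool_pos: [454.5, 349.5, 9.6]
eef_rot: [0.998, -0.056, -0.0, 0.0]
contact_force: [0.4, -0.1, -0.0]
width: 61.2
finger_force: 8.0
```

Call:
{"fn": "arm_command", "kwargs": {
  "steps": [0,0,-0.003,0,0,0,0,0,-0.005,0,0,0,0,0,-0.005,0,0,0]
}}

```text
time_s: 8.5
tool_pos: [454.5, 349.5, 8.2]
eef_rot: [0.998, -0.056, 0.0, 0.0]
contact_force: [-0.6, -0.1, 2.4]
width: 61.4
finger_force: 8.0
```

Call:
{"fn": "arm_command", "kwargs": {
  "steps": [0,0,-0.002,0,0,0,0,0,-0.003,0,0,0,0,0,-0.003,0,0,0]
}}

```text
time_s: 8.8
tool_pos: [454.6, 349.5, 7.9]
eef_rot: [0.998, -0.056, 0.0, -0.0]
contact_force: [-1.3, -2.4, 9.2]
width: 61.4
finger_force: 8.0
```

Contact with the mat. I release, then rise.

Call:
{"fn": "arm_command", "kwargs": {
  "steps": [0,0,0.001,0,0,0,0,0,0.001,0,0,0,0,0,0.001,0,0,0,0,0,0.001,0,0,0,0,0,0.001,0,0,0],
  "fingers": 1
}}

```text
time_s: 9.3
tool_pos: [454.4, 349.5, 7.3]
eef_rot: [0.998, -0.056, -0.0, 0.0]
contact_force: [-0.5, 0.0, 0.5]
width: 93.4
finger_force: 0.0
```

Call:
{"fn": "arm_command", "kwargs": {
  "steps": [0,0,0.04,0,0,0,0,0,0.15,0,0,0,0,0,0.3,0,0,0,0,0,0.46,0,0,0,0,0,0.62,0,0,0]
}}

```text
time_s: 9.8
tool_pos: [454.1, 349.3, 196.2]
eef_rot: [0.998, -0.057, 0.0, -0.0]
contact_force: [0.4, 0.0, -0.4]
width: 94.9
finger_force: 0.0
```

Call:
{"fn": "arm_command", "kwargs": {
  "steps": [0,0,0.15,0,0,0,0,0,0.3,0,0,0,0,-0.1,0.36,0,0,0.02,0,-0.2,0.36,0,0,0.04,0.03,-0.3,0.36,0,0,0.06]
}}

```text
time_s: 10.3
tool_pos: [462.5, 258.6, 303.2]
eef_rot: [0.991, 0.135, 0.001, -0.0]
contact_force: [-0.4, -0.7, -0.2]
width: 95.1
finger_force: 0.0
```

```bash
python3 - <<'E'
from h import *
p,d=imaging.capture('top'); s,e=imaging.capture('side')
P=cloud('top',d)
b=np.zeros((384,512),bool); b[200:260,135:195]=1
m=b&(P[...,2]>14)&(P[...,2]<30); print(m.sum(),cv2.minAreaRect(P[m][:,:2].astype(np.float32)),np.median(P[m][:,2]))
f=lambda i:cv2.resize(i[...,::-1],None,fx=5,fy=5,interpolation=cv2.INTER_CUBIC)
cv2.imwrite('pics/c3.png',np.hstack([f(p[190:270,125:205]),f(s[240:320,185:265])]))
from scipy.spatial.transform import Rotation as r
o=env.get_obs(); ty=r.from_quat(o['eef_rot']).as_matrix()[:,1]; print('tool y deg',np.degrees(np.arctan2(ty[1],ty[0])),o['joint_pos'],o['tool_pos'])
E
```

```text
0 ((0.0, 0.0), (0.0, 0.0), 0.0) nan
tool y deg -74.73362937165702 [ 3.81814109e-01  2.71576170e-01  1.66537284e+00 -6.67674237e-04
  1.20352440e+00  1.68640111e+00] [463.66669389 257.00153513 302.73600468]
  return _methods._mean(a, axis=axis, dtype=dtype,
  ret = ret.dtype.type(ret / rcount)
```

View pics/c3.png

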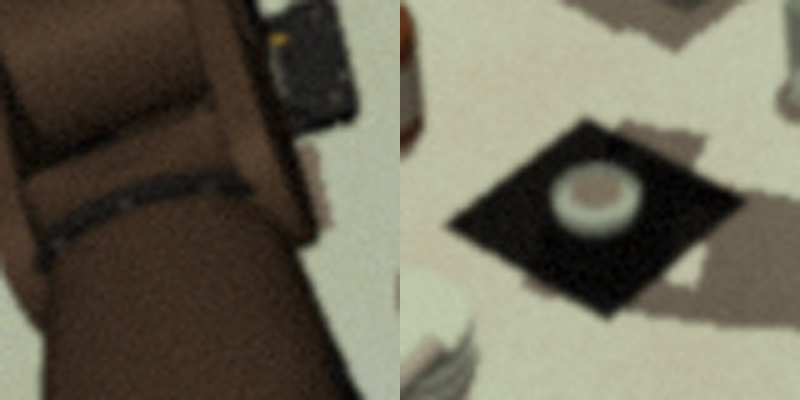

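The side crop shows the dish (597,200) lying flat, centred on the mat (centre about (596,218)). Now the handle.

Call:
{"fn": "arm_command", "kwargs": {
  "steps": [0.03,-0.1,0,0,0,0.022,0.06,-0.2,0,0,0,0.044,0.1,-0.3,0,0,0,0.066,0.13,-0.4,0,0,0,0.088,0.16,-0.5,0,0,0,0.11]
}}

```text
time_s: 10.9
tool_pos: [511.5, 108.8, 302.1]
eef_rot: [0.887, 0.461, 0.0, 0.0]
contact_force: [0.6, 0.7, -0.1]
width: 95.2
finger_force: 0.0
```

Call:
{"fn": "arm_command", "kwargs": {
  "steps": [0.04,-0.1,0,0,0,0.022,0.08,-0.2,0,0,0,0.044,0.12,-0.3,0,0,0,0.066,0.15,-0.4,0,0,0,0.08,0.15,-0.41,0,0,0,0.08]
}}

```text
time_s: 11.4
tool_pos: [557.1, -15.6, 301.7]
eef_rot: [0.746, 0.665, -0.0, 0.0]
contact_force: [0.1, 0.5, -0.7]
width: 95.1
finger_force: 0.0
```

Call:
{"fn": "arm_command", "kwargs": {
  "steps": [0,0,0,0,0,0,0,0,0,0,0,0]
}}

```text
time_s: 11.6
tool_pos: [556.1, -12.5, 301.7]
eef_rot: [0.746, 0.666, 0.0, -0.0]
contact_force: [-0.4, 0.7, 0.4]
width: 94.9
finger_force: 0.0
```

```bash
python3 - <<'E'
from h import *
from scipy.spatial.transform import Rotation as r
o=env.get_obs(); ty=r.from_quat(o['eef_rot']).as_matrix()[:,1]; a=np.degrees(np.arctan2(ty[1],ty[0])); t=o['tool_pos']
print('turn',(-6.5-a)/360,'shift',(np.array([556,-17.5,191])-t)/300,t,a)
E
```

```text
turn 0.00015257400251443966 shift [-0.00048368 -0.01657459 -0.36912357] [556.14510357 -12.52762291 301.7370722 ] -6.554926640905198
```

Call:
{"fn": "arm_command", "kwargs": {
  "steps": [0,-0.016,-0.1,0,0,0,0,-0.016,-0.22,0,0,0,0,-0.016,-0.32,0,0,0,0,-0.016,-0.37,0,0,0,0,-0.016,-0.37,0,0,0]
}}

```text
time_s: 12.1
tool_pos: [555.4, -17.0, 188.9]
eef_rot: [0.746, 0.666, -0.001, -0.001]
contact_force: [0.5, 0.1, -0.3]
width: 95.3
finger_force: 0.0
```

Call:
{"fn": "arm_command", "kwargs": {
  "steps": [0,0,0,0,0,0,0,0,0,0,0,0,0,0,0,0,0,0,0,0,0,0,0,0,0,0,0,0,0,0],
  "fingers": 0,
  "force": 20
}}

```text
time_s: 12.6
tool_pos: [556.6, -18.3, 190.9]
eef_rot: [0.746, 0.666, 0.0, 0.0]
contact_force: [0.2, 0.8, -0.7]
width: 60.6
finger_force: 0.0
```

Call:
{"fn": "arm_command", "kwargs": {
  "steps": [0,0,0,0,0,0,0,0,0,0,0,0,0,0,0,0,0,0,0,0,0,0,0,0,0,0,0,0,0,0]
}}

```text
time_s: 13.1
tool_pos: [556.5, -18.3, 190.4]
eef_rot: [0.746, 0.666, -0.0, -0.0]
contact_force: [0.2, 0.1, 0.3]
width: 20.5
finger_force: 0.0
```

```bash
python3 - <<'E'
from h import *
t=env.get_obs()['tool_pos']; print(t)
b=np.array([np.cos(np.radians(6.5)),-np.sin(np.radians(6.5))]); a0=np.arctan2(45.5,140); r=147.2
for a in range(0,61,5):
    q=a0+np.radians(a); f=r*(np.cos(a0)-np.cos(q)); u=r*(np.sin(q)-np.sin(a0)); print(a,np.round(np.r_[f*b,u]/300,3))
p,d=imaging.capture('side')
cv2.imwrite('pics/c4.png',cv2.resize(p[110:240,180:320,::-1],None,fx=4,fy=4,interpolation=cv2.INTER_CUBIC))
E
```

```text
[556.45977674 -18.30718996 190.40703236]
0 [ 0. -0.  0.]
5 [ 0.015 -0.002  0.04 ]
10 [ 0.033 -0.004  0.079]
15 [ 0.055 -0.006  0.116]
20 [ 0.079 -0.009  0.15 ]
25 [ 0.107 -0.012  0.183]
30 [ 0.137 -0.016  0.213]
35 [ 0.17  -0.019  0.24 ]
40 [ 0.205 -0.023  0.264]
45 [ 0.242 -0.028  0.286]
50 [ 0.281 -0.032  0.303]
55 [ 0.321 -0.037  0.318]
60 [ 0.362 -0.041  0.328]
```

View pics/c4.png

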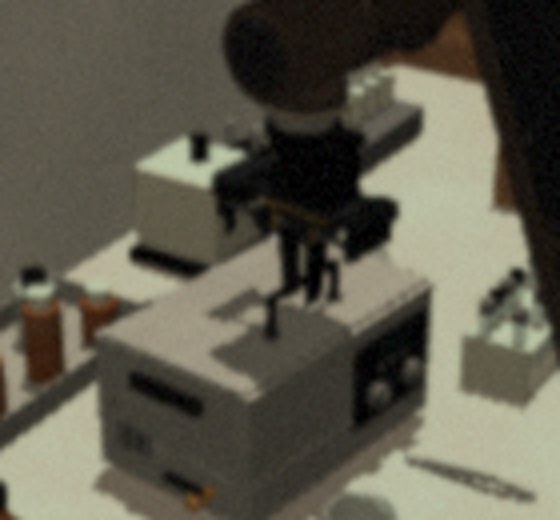

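The picture shows the fingers straddling the bar at about (305,275), between the posts, and still closing.

Call:
{"fn": "arm_command", "kwargs": {
  "steps": [0,0,0,0,0,0,0,0,0,0,0,0,0,0,0,0,0,0,0,0,0,0,0,0]
}}

```text
time_s: 13.55
tool_pos: [556.5, -18.3, 190.4]
eef_rot: [0.746, 0.666, 0.0, 0.0]
contact_force: [0.8, 0.0, -1.2]
width: 9.3
finger_force: 20.0
```

Call:
{"fn": "arm_command", "kwargs": {
  "steps": [0.003,0,0.01,0,0,0,0.007,-0.001,0.02,0,0,0,0.011,-0.001,0.03,0,0,0,0.015,-0.002,0.04,0,0,0]
}}

```text
time_s: 13.95
tool_pos: [560.8, -18.9, 202.5]
eef_rot: [0.746, 0.666, -0.0, -0.0]
contact_force: [0.5, -0.0, -5.4]
width: 9.3
finger_force: 20.0
```

Call:
{"fn": "arm_command", "kwargs": {
  "steps": [0.009,-0.001,0.02,0,0,0,0.018,-0.002,0.039,0,0,0,0.029,-0.003,0.058,0,0,0,0.04,-0.004,0.076,0,0,0,0.052,-0.006,0.093,0,0,0]
}}

```text
time_s: 14.45
tool_pos: [576.0, -20.6, 231.0]
eef_rot: [0.746, 0.666, -0.001, -0.001]
contact_force: [-8.3, 0.6, -0.4]
width: 9.4
finger_force: 20.0
```

Call:
{"fn": "arm_command", "kwargs": {
  "steps": [0.013,-0.001,0.017,0,0,0,0.027,-0.003,0.034,0,0,0,0.041,-0.004,0.05,0,0,0,0.056,-0.007,0.065,0,0,0,0.071,-0.008,0.08,0,0,0]
}}

```text
time_s: 14.95
tool_pos: [596.7, -23.0, 255.6]
eef_rot: [0.746, 0.666, -0.001, -0.001]
contact_force: [-12.1, -1.0, 5.2]
width: 9.0
finger_force: 20.0
```

```bash
python3 - <<'E'
from h import *
t=env.get_obs()['tool_pos']
h=np.array([556.46,-18.31])+140*np.array([np.cos(np.radians(6.5)),-np.sin(np.radians(6.5))]); v=t[:2]-h
f=-np.hypot(*v); u=t[2]-190.4+45.5; print(t,h,'r',np.hypot(f,u),'lid deg',np.degrees(np.arctan2(u,-f))-18,env.get_obs()['contact_force'])
E
```

```text
[596.71285879 -22.97891622 255.64116046] [695.56005979 -34.15844993] r 148.8601885640488 lid deg 30.067046007881864 [-12.09694826  -0.96061674   5.17625536]
```

Call:
{"fn": "arm_command", "kwargs": {
  "steps": [0.012,-0.001,0.017,0,0,0,0.028,-0.003,0.03,0,0,0,0.045,-0.005,0.042,0,0,0,0.063,-0.007,0.053,0,0,0,0.081,-0.009,0.064,0,0,0]
}}

```text
time_s: 15.45
tool_pos: [621.8, -25.9, 275.3]
eef_rot: [0.746, 0.666, -0.0, -0.0]
contact_force: [-10.4, -0.5, 8.7]
width: 9.4
finger_force: 20.0
```

Call:
{"fn": "arm_command", "kwargs": {
  "steps": [0.019,-0.002,0.011,0,0,0,0.038,-0.004,0.021,0,0,0,0.057,-0.006,0.03,0,0,0,0.077,-0.009,0.038,0,0,0]
}}

```text
time_s: 15.85
tool_pos: [645.5, -28.7, 286.7]
eef_rot: [0.746, 0.666, 0.0, 0.001]
contact_force: [-6.8, -0.1, 6.3]
width: 9.4
finger_force: 20.0
```

```bash
cat > lid.py <<'E'
from h import *
t=env.get_obs()['tool_pos']
h=np.array([556.46,-18.31])+140*np.array([np.cos(np.radians(6.5)),-np.sin(np.radians(6.5))]); v=t[:2]-h
f=-np.hypot(*v); u=t[2]-190.4+45.5; print(t,'r',np.hypot(f,u),'lid deg',np.degrees(np.arctan2(u,-f))-18,env.get_obs()['contact_force'])
E
python3 lid.py
```

```text
[645.53902197 -28.68341032 286.65900749] r 150.42505272815734 lid deg 52.45681302282833 [-6.82664183 -0.14405542  6.29642835]
```

Call:
{"fn": "arm_command", "kwargs": {
  "steps": [0.02,-0.002,0.007,0,0,0,0.04,-0.004,0.013,0,0,0,0.06,-0.007,0.018,0,0,0,0.06,-0.007,0.018,0,0,0,0.06,-0.007,0.018,0,0,0]
}}

```text
time_s: 16.35
tool_pos: [663.9, -30.8, 291.7]
eef_rot: [0.746, 0.666, 0.001, 0.001]
contact_force: [-3.1, -1.7, 6.4]
width: 9.4
finger_force: 20.0
```

```bash
python3 lid.py; python3 - <<'E'
from h import *
s,e=imaging.capture('side'); P=cloud('side',e)
t,d=imaging.capture('top'); Q=cloud('top',d)
b=np.array([.9936,-.1132]); h=np.array([695.56,-34.16])
for n,A,zz in(('side',P,None),('top',Q,None)):
    a=(A[...,:2]-h)@b; l=(A[...,:2]-h)@np.array([.1132,.9936])
    # lid face points away from the handle/gripper
    m=(abs(l)>70)&(abs(l)<145)&(a>-110)&(a<0)&(A[...,2]>185)&(A[...,2]<335)
    if m.sum()>30:
        c=np.polyfit(A[m][:,2],a[m],1); q=np.polyfit(a[m],A[m][:,2],1); print(n,m.sum(),np.degrees(np.arctan2(1,-c[0])),-np.degrees(np.arctan(q[0])))
cv2.imwrite('pics/c5.png',np.hstack([cv2.resize(s[80:240,180:320,::-1],None,fx=3,fy=3),cv2.resize(s[200:360,150:270,::-1],None,fx=3,fy=3)]))
E
```

```text
[663.86229662 -30.83700829 291.71398127] r 150.23356902483613 lid deg 59.7519133233681 [-3.14262814 -1.66678949  6.42496411]
side 491 59.53929763663032 59.039672514802106
top 506 58.735277041549814 58.38352024954387
```

View pics/c5.png

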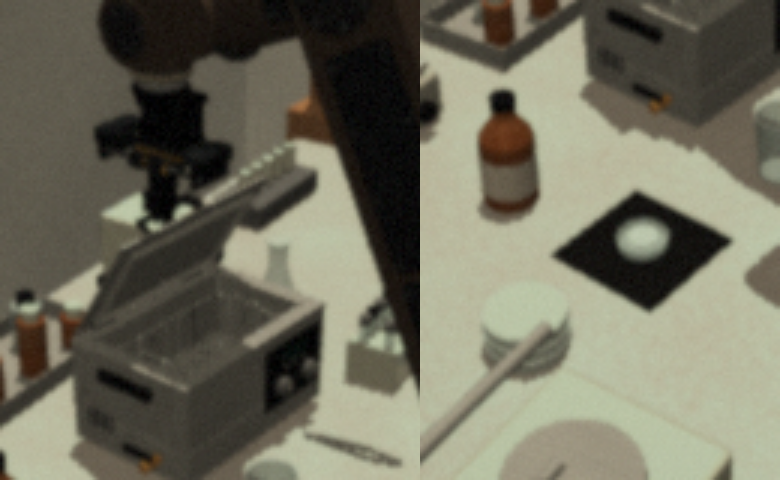

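The picture shows the lid open at about 59-60° with the gripper on its handle (about (170,215)), and the dish flat at the centre of the mat (643,240). I let it settle briefly, then hand in.

Call:
{"fn": "arm_command", "kwargs": {
  "steps": [0,0,0,0,0,0,0,0,0,0,0,0,0,0,0,0,0,0,0,0,0,0,0,0]
}}

```text
time_s: 16.85
tool_pos: [663.7, -30.8, 291.7]
eef_rot: [0.746, 0.666, 0.001, 0.001]
contact_force: [-3.5, -1.5, 6.3]
width: 9.7
finger_force: 20.0
```

```bash
python3 lid.py; python3 -c "
from plant import env; print(env.hand_in())"
```

```text
[663.7336971  -30.83401746 291.6707271 ] r 150.21855926028084 lid deg 59.70062411388896 [-3.53157355 -1.50595637  6.25414222]
the job is handed in; nothing more can be done
None
```

The job is handed in after about 17 s of robot time: the dish lies flat and released at the centre of the mat, and the gripper is holding the lid open by its handle at about 59–60°; the hand-in returned no verdict.

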